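# Put the cleaned microscope parts away in their storage blocks

## Robot

A 7-joint arm with a two-finger parallel gripper is mounted at the origin on the work surface. World frame = base frame: x ahead of the robot, y to its left, z up, the work surface at z = 0. Lengths are in m, angles in rad, forces in N, time in s.
With the tool pointing down it reaches from about 0.35 to 0.9 m from the base axis. Payload 8.1 kg.
Tool frame: the origin (TCP) lies between the finger pads; the fingertips stand 11 mm ahead of it and the grasp point (between the pads) lies 8 mm behind it; z points along the fingers, y is the line along which they close (so a half turn about z gives the same grasp; the last joint's range is limited). The gripper opens to 92 mm and grips with 3 to 60 N. Pads are 19 mm wide; open, the fingers measure 130 mm over their backs; the gripper's body (75 mm by 190 mm) begins 47 mm behind the grasp point.
Start: joints at [-1.293, 0.434, 0.025, 1.573, -0.012, 1.134, -0.075], TCP at [0.232, 0.58, 0.238] pointing down, gripper open.
Joint ranges: [-2.62, 2.62], [-0.44, 2.09], [-1.27, 1.32], [0.08, 2.57], [-1.32, 4.46], [0.12, 2], [-2.74, 2.74]. Speed limits (rad/s): [2.22, 2.22, 3.01, 3.01, 3.14, 3.14, 3.14].

## Interface

Orientations are given as a rotation vector (axis times angle).
In Python, from cell import observe, get_image, camera_params, sign_off gives the robot as it stands.
- The arm moves only by the shell command python3 -m pendant 'ROWS' [FORCE]. ROWS is JSON, one flat list of numbers, 7 for each row, row after row: the shift along the tool's x, y, z in m, then the turn, a rotation vector about the tool's x, y, z in rad, then the finger opening in m, from 0 to 0.0918. In form: [dx, dy, dz, rx, ry, rz, jaw, dx, dy, dz, rx, ry, rz, jaw, ...]. A call has 1 to 10 rows; each row shifts and turns the commanded pose from where the row before left it, along the tool's axes as they then stand; what a row does not reach is not made up. A row lasts 1/8 s, in which the tool goes at most 62.5 mm and 10.7 degrees, less where a joint would pass 70% of its speed; a pose out of reach is approached as far as the arm can. A call is refused whole if a number of a shift passes 0.0625 or a number of a turn 0.188, either way. A call with a gripper value outside its range is refused whole. The fingers move at their own pace and stop on an object; FORCE is the grip in N (left out, the last holds). Time passes only in rows, so rows that do not move let the fingers close. It gives the time, the measured TCP pose, the force, the opening and the grip force at its end, in the units of the state.
- observe(): the state, without advancing time (a new reading comes with each control period).
- get_image(name): name is "scene" or "top"; returns the picture (400x640x3 uint8, red, green, blue); there is no depth.
- camera_params(name): a dict with "intrinsics" (3x3 intrinsics, pixels), "eye" and "rotation" of the camera in the world. Camera axes: x right, y down, z forward; pixel columns grow to the right and rows downward; lengths in m; the calibration is good to about 2 mm. A picture is of the moment at which its call begins. camera_params takes no time and is no camera call.
- sign_off(): hands the job in; it is judged then, once.
The state is a dict: "clock": time; "joints": joint angles; "dq": joint speeds; "joint_efforts": joint torques, N m; "position": TCP position; "ee_rot": TCP orientation; "force": force on the tool from outside, world axes, zero at the start; "ft_torque": the same for the moment, N m; "width": opening from 0.0 (shut) to 1.0 (fully open); "gripper_force": force on a finger pad.
Only numpy, scipy, OpenCV 4.12 (cv2) and the standard library are available. Lean on these libraries where they do the work, as an engineer would, in place of code of your own. Each camera call takes 0.05 s, during which the arm holds its last target. There are 200 camera calls.

## Task

The microscope's optics have been cleaned and stand on the bench: put each of the four parts (slim objective, eyepiece, condenser, rectangular filter cube) away in its own storage block, the one whose well is made to its size and shape, standing upright and fully down on the floor of the well. They are glass inside, so keep them upright, set them down without dropping them or knocking any over, and leave the cleaner bottle and the blower where they stand.

Things in the scene. Friction and masses are not known exactly. Their poses are not given: they have to be found in the camera images.
- objective_c (a point): Microscope objective, bright metal, standing on its mounting thread with the front lens up; 50 mm tall, about 0.12 kg. From the bottom: thread 20.4 mm in diameter for 5 mm, straight round barrel 24 mm in diameter from 5 to 36 mm height, then a taper to a nose 17 mm in diameter. The point is on its axis, 25 mm above its bottom; z is its axis, up. Any yaw is alike.
- eyepiece_c (a point): Eyepiece standing on its bright metal tube with the black head up; 50 mm tall, about 0.11 kg. Tube 30 mm in diameter from 0 to 20 mm height, black round head 42 mm in diameter from 20 to 42 mm, narrowing to an eyecup 36 mm in diameter at the top with a round glass. The point is on its axis, 25 mm above its bottom; z is its axis, up. Any yaw is alike.
- condenser_c (a point): Substage condenser, the broadest part, dark metal, standing on its flat bottom; 44 mm tall, about 0.25 kg. Sleeve 52 mm in diameter from 0 to 16 mm height, knurled ring 56 mm in diameter from 16 to 34 mm, 50 mm in diameter up to 38 mm, then a bright top lens mount 34 mm in diameter. The point is on its axis, 22 mm above its bottom; z is its axis, up. Any yaw is alike.
- cube_c (a point): Filter cube: grey metal block 44 mm (its x) by 30 mm (its y) by 40 mm tall, straight sides, a round amber glass window on top and a round clear window in one 30 mm wide end; about 0.10 kg. Standing upright. The point is at its centre, 20 mm above its bottom; x runs along its 44 mm length, z up.
- block_objective: Storage block for the objective: 64 by 64 mm, with the smallest round well, 32 mm in diameter (mouth 40 mm). Grey plastic, fixed, 12 mm high; the well is 8 mm deep (dark floor 4 mm over the bench), its upper 4 mm flared 45 degrees. Origin on the bench under the well's centre, z up.
- block_eyepiece: Storage block for the eyepiece: 78 by 78 mm, with the middle-sized round well, 44 mm in diameter (mouth 52 mm). Grey plastic, fixed, 12 mm high; the well is 8 mm deep (dark floor 4 mm over the bench), its upper 4 mm flared 45 degrees. Origin on the bench under the well's centre, z up.
- block_condenser: Storage block for the condenser: 98 by 98 mm, with the largest round well, 66 mm in diameter (mouth 74 mm). Grey plastic, fixed, 12 mm high; the well is 8 mm deep (dark floor 4 mm over the bench), its upper 4 mm flared 45 degrees. Origin on the bench under the well's centre, z up.
- block_cube: Storage block for the filter cube: 88 mm (its x) by 72 mm (its y), with the only rectangular well, 55 mm (x) by 41 mm (y) (mouth 63 by 49 mm); the cube's 44 mm length goes along x, either way round. Grey plastic, fixed, 12 mm high; the well is 8 mm deep (dark floor 4 mm over the bench), its upper 4 mm flared 45 degrees. Origin on the bench under the well's centre, z up.
- bottle_c (a point): Bystander: white dropper bottle of lens cleaner, standing, 36 mm in diameter, 82 mm tall, at the right end of the work (negative y). The point is on its axis 41 mm up. Must stay where it is.
- blower_c (a point): Bystander: black rubber dust blower standing on its base, bulb 54 mm in diameter, thin nozzle up, 90 mm tall overall, at the left end of the work (positive y). The point is on its axis 45 mm up. Must stay where it is.

How it is judged:
By the outcome, as a careful person would: the job done as asked, in the order asked, and still so for the second after the job is handed in, with the robot touching nothing.
It also fails if it takes over 112 s, if anything falls off the work surface, if the arm or the gripper's body presses on something with over 40 N, if the wrist force passes 120 N, or if a joint passes its speed limit or range.

## Working session

There is one attempt and no reset: what is moved stays moved. The work goes in short steps, Python scripts to look and compute and a shell command to move; the robot and the scene stay as the last step left them, time stands still between calls to the robot, and variables do not carry over. Pictures are saved under pics/ and viewed, at most 14 in all, crops included, and the job is handed in when it is done.

```bash
mkdir -p pics; ls
python3 - <<'E'
from cell import *
import cv2
for n in("scene","top"):
    im=get_image(n);cv2.imwrite(f"pics/{n}0.png",im[:,:,::-1]);p=camera_params(n);print(n,p)
print(observe())
E
```

```text
pics
scene {'intrinsics': array([[397.40072308,   0.        , 321.05239107],
       [  0.        , 397.40072308, 203.90673045],
       [  0.        ,   0.        ,   1.        ]]), 'eye': array([ 0.90053828, -0.61301416,  0.79016416]), 'rotation': array([-2.29343893, -0.65227433,  0.24303078])}
top {'intrinsics': array([[364.72344988,   0.        , 318.45198381],
       [  0.        , 364.72344988, 198.58445636],
       [  0.        ,   0.        ,   1.        ]]), 'eye': array([0.43401799, 0.00356783, 0.91915753]), 'rotation': array([-2.15272517,  2.17958735, -0.14646998])}
{'clock': 0.1, 'joints': array([-1.29258317,  0.43514617,  0.02495968,  1.57394394, -0.01159895,
        1.1340175 , -0.07509631]), 'dq': array([ 0.00199595,  0.00025747,  0.00057488, -0.00209291, -0.00034349,
       -0.00109767, -0.0010848 ]), 'joint_efforts': array([ 2.38948829e-03, -6.69122958e+01,  9.87601429e-01, -3.15140676e+01,
       -6.05536345e-02,  3.74536228e-02,  4.76971456e-05]), 'position': array([0.23218055, 0.57982341, 0.23705176]), 'ee_rot': array([-5.94625495e-01, -3.08466182e+00,  2.14067262e-03]), 'force': array([-0.55920875,  0.52786054, -1.02437465]), 'ft_torque': array([ 0.00543857, -0.0161782 , -0.00539589]), 'gripper_force': 0.0, 'width': 0.9987738251811867}
```

View pics/top0.png

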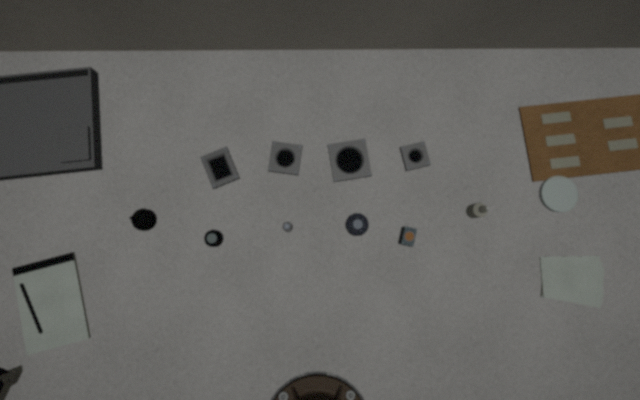

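View pics/scene0.png

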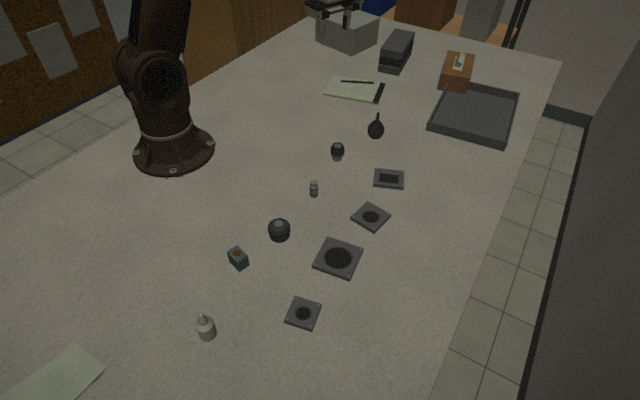

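Top view: the blocks sit at about (220,168) cube, (285,158) eyepiece, (349,160) condenser and (415,156) objective. The parts are at (213,238) eyepiece, (287,227) objective, (357,224) condenser and (408,236) cube. The blower is at (144,219) and the bottle at (476,210). The scene view shows the same set, all standing upright.

```bash
cat > h.py <<'E'
from cell import *
import numpy as np, cv2
from scipy.spatial.transform import Rotation as R
def avg(n,k=6): return np.mean([get_image(n).astype(float) for _ in range(k)],0)
def ray(n,uv):
    p=camera_params(n); d=R.from_rotvec(p["rotation"]).as_matrix()@np.linalg.solve(p["intrinsics"],[*uv,1.]); return p["eye"],d
def plane(n,uv,z):
    e,d=ray(n,uv); return e+d*(z-e[2])/d[2]
def tri(a,b):
    A=np.zeros((3,3));v=np.zeros(3)
    for e,d in(a,b):
        d=d/np.linalg.norm(d);M=np.eye(3)-np.outer(d,d);A+=M;v+=M@e
    p=np.linalg.solve(A,v);return p,[np.linalg.norm(np.cross(p-e,d/np.linalg.norm(d))) for e,d in(a,b)]
def proj(n,P):
    p=camera_params(n); c=R.from_rotvec(p["rotation"]).as_matrix().T@(np.asarray(P)-p["eye"]); q=p["intrinsics"]@c; return q[:2]/q[2]
E
cat > seg.py <<'E'
from h import *
for n in("top","scene"):
    im=avg(n,8); np.save(f"{n}.npy",im)
    bg=cv2.medianBlur(np.clip(im,0,255).astype(np.uint8),151 if n=="top" else 101).astype(float)
    m=(np.abs(im-bg).max(2)>14).astype(np.uint8)
    k,l,s,c=cv2.connectedComponentsWithStats(m)
    print(n)
    for i in range(1,k):
        if 40<s[i,4]<3000:
            ct=cv2.findContours((l==i).astype(np.uint8),cv2.RETR_EXTERNAL,cv2.CHAIN_APPROX_NONE)[0][0]
            r=cv2.minAreaRect(ct);print(s[i],np.round(c[i],1),np.round(r[1],1),round(r[2],1),np.round(r[0],1))
t=np.load("top.npy")[130:260,120:500]
s=np.load("scene.npy")[100:350,180:420]
f=lambda a,k:cv2.resize(np.clip(a*1.6,0,255).astype(np.uint8)[:,:,::-1],None,fx=k,fy=k,interpolation=cv2.INTER_CUBIC)
cv2.imwrite("pics/tc.png",f(t,2.1)); cv2.imwrite("pics/sc.png",f(s,2.4))
E
python3 seg.py
```

```text
top
[  0  69  88  16 592] [43.3 76.3] [ 6.8 88. ] 84.2 [43.4 76.2]
[ 327  139   45   44 1501] [348.8 160.2] [39. 39.] 80.5 [349.  160.3]
[268 141  35  35 978] [284.8 158.2] [31.3 31.4] 8.5 [284.8 158.2]
[399 142  32  30 678] [414.3 156.1] [26.  26.9] 76.0 [414.3 155.8]
[ 200  147   40   42 1063] [219.7 167.6] [35.8 29.9] 68.2 [219.7 167.6]
[547 180  26  16 135] [558.3 185.3] [16.2 21.5] 60.3 [558.9 185.1]
[465 202  23  17 275] [475.5 210. ] [15.3 21.6] 76.0 [475.9 209.9]
[129 208  29  24 520] [143.5 219.2] [24.1 26.4] 63.4 [143.8 219.1]
[345 213  24  23 457] [356.5 224.1] [22. 23.] 90.0 [356.5 224. ]
[282 222  11  11  91] [287.3 226.6] [10. 10.] 90.0 [287. 227.]
[398 226  19  21 326] [406.9 236. ] [16.7 20. ] 12.5 [406.8 236. ]
[204 229  20  19 307] [213.4 237.9] [18. 19.] 90.0 [213.5 238. ]
[ 11 252  80  86 834] [ 53.7 272.6] [87.5 66.3] 78.7 [ 50.7 300.3]
[540 276   4  21  45] [541.3 288.4] [ 3. 20.] 0.0 [541.5 286. ]
[ 19 283  24  51 281] [ 30.7 307.8] [54.2  5.2] 67.9 [ 30.7 307.9]
[  0 365  23  35 492] [  8.6 379.2] [34. 22.] 90.0 [ 11. 382.]
[ 270  371   94   29 1927] [317.  38
[... 936 characters left out ...]
[31.3 19.9] 6.3 [388.4 178.5]
[  0 179  26  16  46] [ 11.5 187.2] [ 1.7 29.1] 60.3 [ 12.6 186.7]
[309 180  10  18 146] [313.4 189.1] [ 9. 17.] 0.0 [313.5 188.5]
[449 187  95 213 535] [500.6 312.1] [ 73.1 220.2] 9.3 [495.3 290.7]
[350 201  42  33 777] [370.1 216.8] [34.8 26.1] 31.0 [370.  216.6]
[267 217  24  26 490] [278.7 229.8] [25. 23.] 90.0 [278.5 229.5]
[ 311  236   53   46 1511] [337.5 258.4] [44.1 36.7] 20.0 [337.1 257.8]
[226 245  24  27 411] [237.8 258.1] [25.5 17.7] 45.0 [237.8 258.2]
[283 295  39  38 935] [302.6 313.4] [32.3 30.4] 18.4 [302.3 313.1]
[197 314  21  28 336] [206.9 328.5] [27.7 18.9] 68.2 [205.8 327.4]
[ 74 368  33  32 100] [ 91.2 383.1] [ 2.8 44.5] 45.0 [ 90.7 384.3]
```

View pics/tc.png

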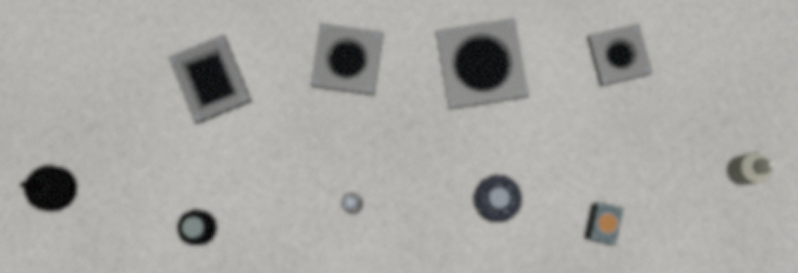

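View pics/sc.png

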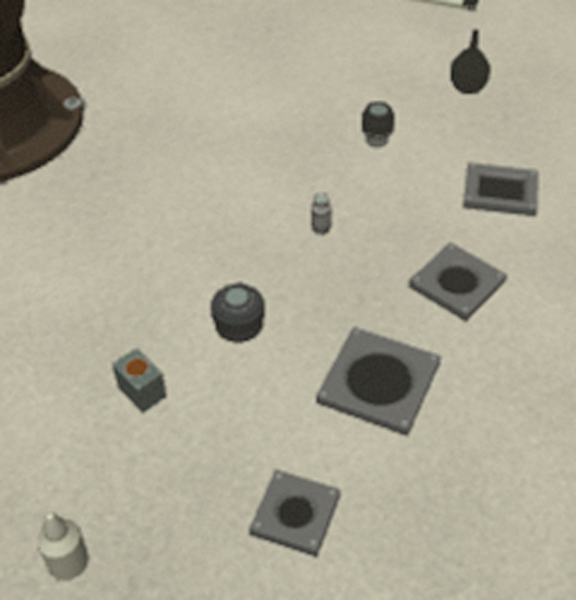

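The crops show the four blocks and wells clearly. The cube's long side runs roughly up the top picture, along world x, tilted about 12°. All parts are upright.

```bash
cat > loc.py <<'E'
from h import *
T=dict(bo=(414.3,156.1),be=(284.8,158.2),bc=(348.8,160.2),bq=(219.7,167.6),obj=(287.3,226.6),eye=(213.4,237.9),con=(356.5,224.1),cube=(406.9,236),bot=(475.5,210),blow=(143.5,219.2))
S=dict(bo=(302.6,313.4),be=(370.1,216.8),bc=(337.5,258.4),bq=(388.5,178.5),obj=(313.4,189.1),eye=(336.9,151.1),con=(278.7,229.8),cube=(237.8,258.1),bot=(206.9,328.5),blow=(375.6,128))
for k in T:
    p,e=tri(ray("top",T[k]),ray("scene",S[k]));z=.008 if k[0]=='b' and len(k)==2 else .025
    print(k,np.round(p*1e3,1),np.round(np.array(e)*1e3,1),np.round(plane("top",T[k],z)*1e3,1),np.round(plane("scene",S[k],z)*1e3,1))
# wells: dark pixels in both, at floor
im=np.load("top.npy");g=im.max(2)
for k in("bo","be","bc","bq"):
    u,v=map(int,T[k]);w=22;m=(g[v-w:v+w,u-w:u+w]<45).astype(np.uint8);c=cv2.findContours(m,0,1)[0];c=max(c,key=cv2.contourArea);M=cv2.moments(c);r=cv2.minAreaRect(c)
    print(k,"well",np.round(plane("top",(M['m10']/M['m00']+u-w,M['m01']/M['m00']+v-w),.006)*1e3,1),r[1:])
# cube top face
hs=cv2.cvtColor(np.clip(im,0,255).astype(np.uint8),cv2.COLOR_RGB2HSV)
print(g[222:252,394:424:1].astype(int)[::2,::2])
# yaw of long things: block_cube and cube edges
def yaw(n,uv,ang,z):
    a=np.radians(ang);d=10*np.array([np.cos(a),np.sin(a)]);q=plane(n,uv+d,z)-plane(n,uv-d,z);return np.degrees(np.arctan2(q[1],q[0])),
print("bq long edge yaw",yaw("top",T["bq"],68.2,.012),"cube edge",yaw("top",T["cube"],12.5+90,.04))
x=R.from_rotvec(observe()["ee_rot"]).as_matrix();print(x.round(3))
E
python3 loc.py
```

```text
bo [ 652.2 -259.     3. ] [0.2 0.2] [ 650.9 -257.7    8. ] [ 653.9 -261.1    8. ]
be [649.9  74.2   4. ] [0.3 0.3] [648.7  73.7   8. ] [651.4  71.    8. ]
bc [643.3 -89.9   2. ] [0.1 0.1] [641.9 -89.4   8. ] [645.4 -93.8   8. ]
bq [627.4 239.9   4.4] [0.8 0.8] [626.  238.5   8. ] [629.2 236.6   8. ]
obj [474.5  67.2  22.6] [0.5 0.5] [474.   66.7  25. ] [476.2  65.5  25. ]
eye [448.7 245.3  27.2] [0.1 0.1] [448.8 246.   25. ] [447.3 247.7  25. ]
con [ 478.3 -103.4   19.7] [0.1 0.1] [ 477.9 -102.8   25. ] [ 481.3 -106.8   25. ]
cube [ 447.5 -226.9   19.7] [0.2 0.2] [ 447.3 -225.6   25. ] [ 450.8 -229.4   25. ]
bot [ 509.7 -399.9   21.7] [0.4 0.4] [ 509.1 -398.7   25. ] [ 511.6 -400.6   25. ]
blow [496.8 414.8  30.4] [1. 1.] [496.4 416.6  25. ] [494.5 422.9  25. ]
bo well [ 652.9 -259.8    6. ] ((11.0, 12.0), 90.0)
be well [650.6  73.6   6. ] ((16.0, 16.0), 90.0)
bc well [643.2 -90.4   6. ] ((24.0, 24.0), 90.0)
bq well [627.3 239.7   6. ] ((21.169267654418945, 16.71257972717285), 68.19859313964844)
[[115 113 114 114 115 113 112 113 114 114 115 114 114 113 111]
 [115 114 115 114 114 110 
[... 323 characters left out ...]
104 100  79 100 110 111 112]
 [112 114 101  40  44  78 101 106 105 102  88 105 111 111 113]
 [111 112  89  32  50  75 100 106 103  98  89 110 112 113 114]
 [112 111  77  30  62  73  81  94  93  80  88 112 114 114 112]
 [112 109  71  36  71  74  73  73  75  74  96 113 112 114 113]
 [113 113  99  84  76  69  72  69  72  81 103 113 111 110 111]
 [113 112 111 111 108 101  97  85  81  89 106 113 113 112 114]
 [114 113 113 112 111 110 112 111 109 108 109 112 111 113 114]
 [114 113 111 111 110 108 113 113 109 111 111 111 109 111 114]]
bq long edge yaw (np.float64(-157.7598486434161),) cube edge (np.float64(165.0533960911277),)
[[-0.928  0.372  0.   ]
 [ 0.372  0.928  0.   ]
 [-0.     0.    -1.   ]]
```

```bash
python3 -m pendant '[0,0,0,0,0,-0.127,0.06, 0,0,0,0,0,-0.127,0.06, 0,0,0,0,0,-0.127,0.06, -0.024,-0.05,0,0,0,0,0.06, -0.024,-0.05,0,0,0,0,0.06, -0.024,-0.05,0,0,0,0,0.06, -0.024,-0.05,0,0,0,0,0.06, -0.024,-0.05,0,0,0,0,0.06, -0.024,-0.05,0,0,0,0,0.06, -0.024,-0.05,0,0,0,0,0.06]' 20
```

```text
clock: 2.15
position: [0.401, 0.2286, 0.238]
ee_rot: [-0.0, 3.141, 0.001]
force: [1.7, -0.2, 0.7]
width: 0.655
gripper_force: 0.0
```

```bash
python3 -m pendant '[-0.0185,-0.0405,0.03,0,0,0,0.06, -0.0185,-0.0405,0.03,0,0,0,0.06, -0.0185,-0.0405,0.03,0,0,0,0.06, -0.0185,-0.0405,0.03,0,0,0,0.06, 0,0,0,0,0,0,0.06, 0,0,0,0,0,0,0.06]'
python3 - <<'E'
from h import *
for n in("top","scene"):
    u,v=proj(n,[.4745,.067,.06]).astype(int)
    im=get_image(n)[v-50:v+50,u-60:u+60];cv2.imwrite(f"pics/a_{n}.png",cv2.resize(np.clip(im*1.6,0,255).astype(np.uint8)[:,:,::-1],None,fx=3,fy=3,interpolation=2))
a=[cv2.imread(f"pics/a_{n}.png") for n in("top","scene")];cv2.imwrite("pics/a.png",cv2.hconcat(a));print(observe()["position"])
E
```

```text
clock: 2.9
position: [0.4744, 0.0687, 0.1179]
ee_rot: [-0.0, -3.142, -0.001]
force: [0.3, -0.6, -0.2]
width: 0.654
gripper_force: 0.0
[0.47455981 0.06959154 0.11839211]
```

View pics/a.png

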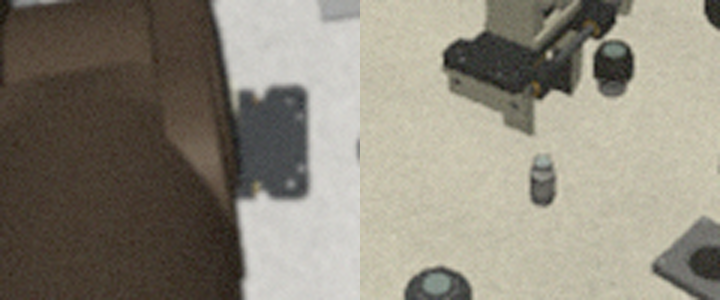

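The near finger stands right over the objective, which is at about (542,180) in the right crop. The fingertips are clear above it, so I can descend.

```bash
python3 -m pendant '[0,-0.002,0.02,0,0,0,0.06, 0,0,0.02,0,0,0,0.06, 0,0,0.02,0,0,0,0.06, 0,0,0.02,0,0,0,0.06, 0,0,0.014,0,0,0,0.06, 0,0,0,0,0,0,0.06, 0,0,0,0,0,0,0.045, 0,0,0,0,0,0,0.035]'
python3 - <<'E'
from h import *
ims=[]
for P in([.4745,.067,.03],):
    u,v=proj("scene",P).astype(int)
    im=get_image("scene")[v-40:v+40,u-50:u+50];cv2.imwrite("pics/b.png",cv2.resize(np.clip(im*1.6,0,255).astype(np.uint8)[:,:,::-1],None,fx=5,fy=5,interpolation=2))
E
```

```text
clock: 4.0
position: [0.4749, 0.0665, 0.0244]
ee_rot: [-0.0, 3.14, 0.001]
force: [-0.5, -0.2, -0.2]
width: 0.487
gripper_force: 0.0
```

View pics/b.png

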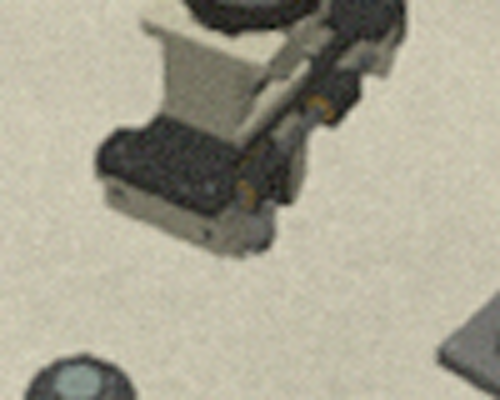

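The objective is mostly hidden behind the near finger and only peeks out at (262,230), as expected when it is between the pads. I'll close slowly.

```bash
python3 -m pendant '[0,0,0,0,0,0,0.028, 0,0,0,0,0,0,0.024, 0,0,0,0,0,0,0.02, 0,0,0,0,0,0,0.015, 0,0,0,0,0,0,0.015, 0,0,0,0,0,0,0.015]' 15
```

```text
clock: 4.8
position: [0.4745, 0.0664, 0.0238]
ee_rot: [-0.0, 3.141, 0.0]
force: [-0.4, 1.7, 3.5]
width: 0.254
gripper_force: 15.0
```

```bash
python3 -m pendant '[0,0,-0.015,0,0,0,0.015, 0,0,-0.025,0,0,0,0.015, -0.01,-0.02,-0.03,0,0,0,0.015, -0.02,-0.04,0,0,0,0,0.015, -0.022,-0.041,0,0,0,0,0.015, -0.022,-0.041,0,0,0,0,0.015, -0.022,-0.041,0,0,0,0,0.015, -0.022,-0.041,0,0,0,0,0.015, -0.022,-0.041,0,0,0,0,0.015, -0.02,-0.034,0,0,0,0,0.015]'; python3 -m pendant '[-0.018,-0.027,0,0,0,0,0.015, 0,0,0,0,0,0,0.015, 0,0,0,0,0,0,0.015]';  python3 - <<'E'
from h import *
print(observe()["position"])
ims=[]
for n in("top","scene"):
    u,v=proj(n,[.652,-.259,.05]).astype(int)
    im=get_image(n)[v-45:v+45,u-45:u+45];ims.append(cv2.resize(np.clip(im*1.6,0,255).astype(np.uint8)[:,:,::-1],None,fx=4.4,fy=4.4,interpolation=2))
cv2.imwrite("pics/c.png",cv2.hconcat(ims))
E
```

```text
clock: 6.05
position: [0.6345, -0.2349, 0.0946]
ee_rot: [-0.002, -3.141, 0.001]
force: [-0.0, 0.9, -1.0]
width: 0.253
gripper_force: 15.0
clock: 6.42
position: [0.6519, -0.2589, 0.0939]
ee_rot: [0.001, -3.141, -0.001]
force: [0.2, -0.5, -1.7]
width: 0.253
gripper_force: 15.0
[ 0.65188228 -0.25889038  0.0938864 ]
```

View pics/c.png

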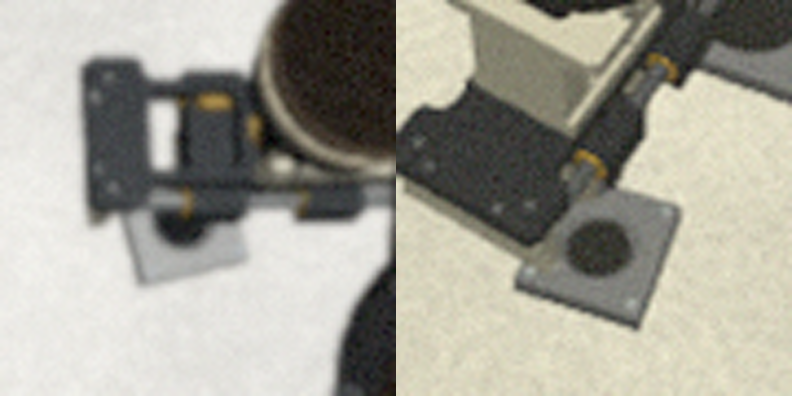

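The block is directly below the gripper (well at (597,247) in the right crop). The objective is hidden behind the finger. I'll lower it while watching the force.

```bash
python3 -m pendant '[0,0,0.015,0,0,0,0.015, 0,0,0.018,0,0,0,0.015, 0,0,0.014,0,0,0,0.015, 0,0,0.008,0,0,0,0.015, 0,0,0.005,0,0,0,0.015, 0,0,0.003,0,0,0,0.015, 0,0,0,0,0,0,0.015, 0,0,0.0015,0,0,0,0.015, 0,0,0,0,0,0,0.015]'
```

```text
clock: 7.65
position: [0.6525, -0.2598, 0.0294]
ee_rot: [-0.0, 3.141, -0.0]
force: [0.8, -0.6, -0.6]
width: 0.255
gripper_force: 15.0
```

```bash
python3 -m pendant '[0,0,0.001,0,0,0,0.015, 0,0,0,0,0,0,0.015, 0,0,0.001,0,0,0,0.015, 0,0,0,0,0,0,0.015]'
```

```text
clock: 8.15
position: [0.6526, -0.2597, 0.0279]
ee_rot: [-0.0, 3.141, 0.0]
force: [-2.7, 1.7, 3.9]
width: 0.254
gripper_force: 15.0
```

```bash
python3 -m pendant '[0,0,0,0,0,0,0.03, 0,0,0,0,0,0,0.045, 0,0,0,0,0,0,0.06, 0,0,-0.01,0,0,0,0.06, 0,0,-0.03,0,0,0,0.06, 0,0,-0.05,0,0,0,0.08]';  python3 -m pendant '[0.02,0.05,0,0,0,0,0.08, 0.02,0.05,0,0,0,0,0.08, 0.02,0.05,0,0,0,0,0.08, 0.02,0.05,0,0,0,0,0.08, 0.02,0.05,0,0,0,0,0.08, 0.02,0.05,0,0,0,0,0.08, 0.02,0.05,0,0,0,0,0.08, 0.02,0.05,0,0,0,0,0.08, 0.02,0.05,0,0,0,0,0.08, 0.02,0.05,0,0,0,0,0.08]'; python3 -m pendant '[0.004,0.006,0.02,0,0,0,0.08, 0,0,0,0,0,0,0.08, 0,0,0,0,0,0,0.08]'
python3 - <<'E'
from h import *
print(observe()["position"])
ims=[]
for P in([.652,-.259,.03],[.449,.245,.03]):
    u,v=proj("scene",P).astype(int)
    im=get_image("scene")[v-40:v+40,u-40:u+40];ims.append(cv2.resize(np.clip(im*1.6,0,255).astype(np.uint8)[:,:,::-1],None,fx=5,fy=5,interpolation=2))
cv2.imwrite("pics/d.png",cv2.hconcat(ims))
E
```

```text
clock: 8.9
position: [0.6514, -0.2593, 0.1171]
ee_rot: [0.0, -3.139, -0.002]
force: [0.2, -0.7, 0.8]
width: 0.718
gripper_force: 0.0
clock: 10.15
position: [0.452, 0.242, 0.1181]
ee_rot: [-0.0, 3.14, 0.001]
force: [2.1, 0.2, 0.0]
width: 0.87
gripper_force: 0.0
clock: 10.52
position: [0.4492, 0.2454, 0.098]
ee_rot: [0.002, 3.141, -0.0]
force: [0.1, -0.9, -0.7]
width: 0.87
gripper_force: 0.0
[0.44916078 0.24537492 0.0979804 ]
```

View pics/d.png

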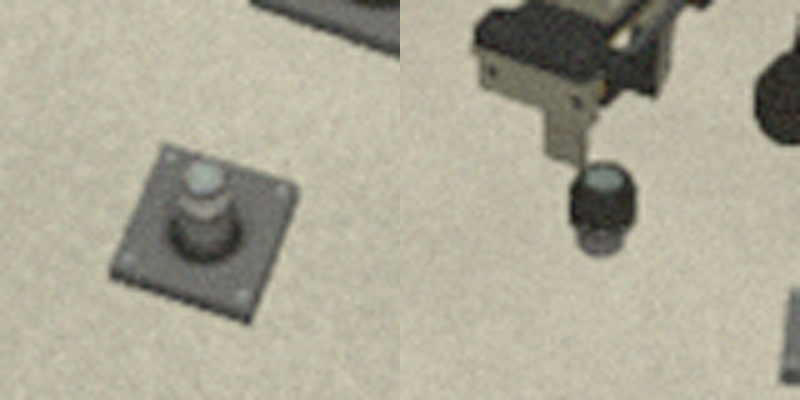

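The objective stands upright and centred in its well (left crop). The eyepiece at (603,210) in the right crop lies beneath the open fingers.

```bash
python3 -m pendant '[0,0,0.02,0,0,0,0.08, 0,0,0.02,0,0,0,0.08, 0,0,0.018,0,0,0,0.08, 0,0,0.01,0,0,0,0.08, 0,0,0,0,0,0,0.065, 0,0,0,0,0,0,0.055, 0,0,0,0,0,0,0.045, 0,0,0,0,0,0,0.04, 0,0,0,0,0,0,0.03, 0,0,0,0,0,0,0.03]'
```

```text
clock: 11.88
position: [0.4485, 0.2463, 0.0295]
ee_rot: [-0.0, 3.141, 0.0]
force: [-1.5, -1.4, 6.7]
width: 0.456
gripper_force: 15.0
```

```bash
python3 -m pendant '[0,0,-0.01,0,0,0,0.03, 0,0,-0.02,0,0,0,0.03, 0,0,-0.03,0,0,0,0.03, -0.02,-0.017,-0.01,0,0,0,0.03, -0.03,-0.026,0,0,0,0,0.03, -0.035,-0.03,0,0,0,0,0.03, -0.035,-0.03,0,0,0,0,0.03, -0.035,-0.03,0,0,0,0,0.03, -0.03,-0.025,0,0,0,0,0.03, -0.0165,-0.0145,0,0,0,0,0.03]'; python3 -m pendant '[0,0,0,0,0,0,0.03, 0,0,0,0,0,0,0.03]'
```

```text
clock: 13.12
position: [0.6512, 0.0715, 0.0995]
ee_rot: [0.003, 3.141, -0.001]
force: [0.3, 0.0, -1.4]
width: 0.457
gripper_force: 15.0
clock: 13.38
position: [0.6489, 0.0749, 0.0992]
ee_rot: [0.002, -3.141, -0.001]
force: [-0.0, -0.1, -0.8]
width: 0.451
gripper_force: 15.0
```

```bash
python3 -m pendant '[-0.001,-0.0005,0.015,0,0,0,0.03, 0,0,0.02,0,0,0,0.03, 0,0,0.014,0,0,0,0.03, 0,0,0.008,0,0,0,0.03, 0,0,0.005,0,0,0,0.03, 0,0,0.002,0,0,0,0.03, 0,0,0,0,0,0,0.03, 0,0,0.001,0,0,0,0.03, 0,0,0,0,0,0,0.03]'
```

```text
clock: 14.5
position: [0.651, 0.0733, 0.0345]
ee_rot: [-0.0, 3.141, 0.0]
force: [0.2, -0.0, -2.0]
width: 0.454
gripper_force: 15.0
```

```bash
python3 -m pendant '[0,0,0.001,0,0,0,0.03, 0,0,0,0,0,0,0.03]';  python3 -m pendant '[0,0,0.001,0,0,0,0.03, 0,0,0,0,0,0,0.03]'
```

```text
clock: 14.75
position: [0.6511, 0.0733, 0.0337]
ee_rot: [-0.0, 3.141, 0.0]
force: [-1.3, -0.0, 3.9]
width: 0.459
gripper_force: 15.0
clock: 15.0
position: [0.6512, 0.0733, 0.0336]
ee_rot: [-0.0, 3.141, 0.001]
force: [-4.4, -1.8, 13.1]
width: 0.455
gripper_force: 15.0
```

```bash
python3 -m pendant '[0,0,-0.001,0,0,0,0.045, 0,0,0,0,0,0,0.06, 0,0,0,0,0,0,0.075, 0,0,-0.02,0,0,0,0.075, 0,0,-0.03,0,0,0,0.09, 0.014,-0.014,-0.03,0,0,0,0.09, 0.032,-0.032,0,0,0,0,0.09, 0.034,-0.036,0,0,0,0,0.09, 0.034,-0.036,0,0,0,0,0.09, 0.032,-0.032,0,0,0,0,0.09]'; python3 -m pendant '[0.026,-0.026,0,0,0,0,0.09, 0,0,0,0,0,0,0.09, 0,0,0,0,0,0,0.09]'
python3 - <<'E'
from h import *
print(observe()["position"])
ims=[]
for P in([.65,.074,.03],[.478,-.103,.03]):
    u,v=proj("scene",P).astype(int)
    im=get_image("scene")[v-40:v+40,u-40:u+40];ims.append(cv2.resize(np.clip(im*1.6,0,255).astype(np.uint8)[:,:,::-1],None,fx=5,fy=5,interpolation=2))
cv2.imwrite("pics/e.png",cv2.hconcat(ims))
E
```

```text
clock: 16.25
position: [0.5041, -0.0782, 0.1146]
ee_rot: [0.001, 3.14, -0.0]
force: [0.2, -1.3, 0.8]
width: 0.98
gripper_force: 0.0
clock: 16.62
position: [0.4799, -0.1024, 0.1142]
ee_rot: [-0.0, 3.14, 0.0]
force: [0.1, -0.6, -0.3]
width: 0.98
gripper_force: 0.0
[ 0.47991079 -0.10243997  0.11421214]
```

View pics/e.png

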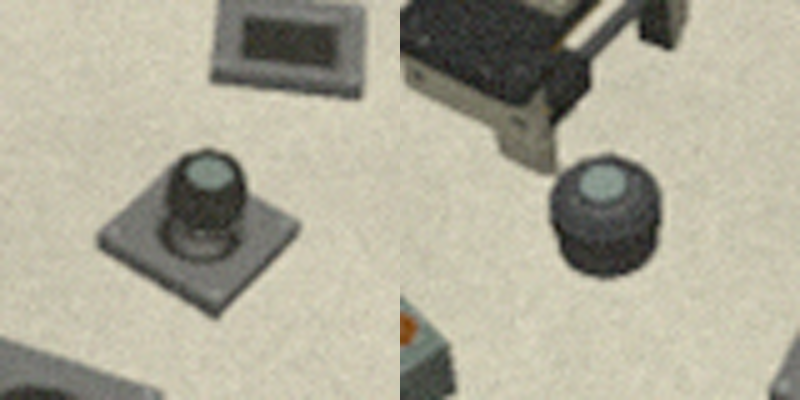

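The eyepiece sits upright in its well (left crop). The condenser at (605,215) is under the open fingers.

```bash
python3 -m pendant '[0.0015,-0.001,0.02,0,0,0,0.09, 0,0,0.025,0,0,0,0.09, 0,0,0.022,0,0,0,0.09, 0,0,0.013,0,0,0,0.09, 0,0,0.007,0,0,0,0.09, 0,0,0,0,0,0,0.075, 0,0,0,0,0,0,0.065, 0,0,0,0,0,0,0.055, 0,0,0,0,0,0,0.045, 0,0,0,0,0,0,0.045]' 20;  python3 -m pendant '[0,0,0,0,0,0,0.045]'
```

```text
clock: 17.98
position: [0.4777, -0.1037, 0.0266]
ee_rot: [-0.0, 3.141, 0.0]
force: [-0.6, -0.3, 5.5]
width: 0.597
gripper_force: 20.0
clock: 18.1
position: [0.4776, -0.1037, 0.0266]
ee_rot: [-0.0, 3.141, 0.0]
force: [-1.4, 1.3, 6.4]
width: 0.595
gripper_force: 20.0
```

```bash
python3 -m pendant '[0,0,-0.01,0,0,0,0.045, 0,0,-0.02,0,0,0,0.045, 0,0,-0.02,0,0,0,0.045, -0.015,0.001,0,0,0,0,0.045, -0.03,0.003,0,0,0,0,0.045, -0.035,0.003,0,0,0,0,0.045, -0.035,0.003,0,0,0,0,0.045, -0.03,0.002,0,0,0,0,0.045, -0.015,0.001,0,0,0,0,0.045, -0.0055,0.0005,0,0,0,0,0.045]'; python3 -m pendant '[0,0,0,0,0,0,0.045, 0,0,0,0,0,0,0.045]'
```

```text
clock: 19.35
position: [0.6438, -0.0897, 0.075]
ee_rot: [0.001, -3.141, -0.0]
force: [-0.9, -0.8, -2.7]
width: 0.596
gripper_force: 20.0
clock: 19.6
position: [0.6422, -0.0904, 0.076]
ee_rot: [-0.0, -3.141, -0.0]
force: [-0.1, 0.1, -2.9]
width: 0.595
gripper_force: 20.0
```

```bash
python3 -m pendant '[-0.0005,0,0.012,0,0,0,0.045, 0,0,0.014,0,0,0,0.045, 0,0,0.01,0,0,0,0.045, 0,0,0.005,0,0,0,0.045, 0,0,0.002,0,0,0,0.045, 0,0,0,0,0,0,0.045, 0,0,0.001,0,0,0,0.045, 0,0,0,0,0,0,0.045]'; python3 -m pendant '[0,0,0.001,0,0,0,0.045, 0,0,0,0,0,0,0.045]'
```

```text
clock: 20.6
position: [0.6435, -0.0902, 0.0324]
ee_rot: [-0.0, 3.141, 0.0]
force: [-0.3, -0.3, -2.3]
width: 0.596
gripper_force: 20.0
clock: 20.85
position: [0.6434, -0.0902, 0.0312]
ee_rot: [0.0, -3.142, -0.0]
force: [-0.4, -0.9, -2.5]
width: 0.595
gripper_force: 20.0
```

```bash
python3 -m pendant '[0,0,0.001,0,0,0,0.045, 0,0,0,0,0,0,0.045]'; python3 -m pendant '[0,0,0.0005,0,0,0,0.045, 0,0,0,0,0,0,0.045]'
```

```text
clock: 21.1
position: [0.6435, -0.0902, 0.0307]
ee_rot: [-0.0, 3.141, 0.0]
force: [-2.2, 0.7, 3.9]
width: 0.596
gripper_force: 20.0
clock: 21.35
position: [0.6435, -0.0903, 0.0306]
ee_rot: [-0.0, 3.141, 0.0]
force: [-3.9, 0.9, 8.9]
width: 0.593
gripper_force: 20.0
```

```bash
python3 -m pendant '[0,0,-0.0005,0,0,0,0.06, 0,0,0,0,0,0,0.075, 0,0,0,0,0,0,0.09, 0,0,-0.02,0,0,0,0.09, 0,0,-0.035,0,0,0,0.09, 0.014,-0.01,-0.035,0,0,0,0.08, 0.035,-0.025,0,0,0,0,0.07, 0.039,-0.028,0,0,0,0,0.06, 0.039,-0.028,0,0,0,0,0.06, 0.039,-0.028,0,0,0,0,0.06]'; python3 -m pendant '[0.03,-0.0175,0,0,0,0,0.06, 0,0,0,0,0,0.131,0.06, 0,0,0,0,0,0.131,0.06, 0,0,0,0,0,0,0.06]'
python3 - <<'E'
from h import *
o=observe();print(o["position"],R.from_rotvec(o["ee_rot"]).as_matrix().round(3)[:2])
ims=[]
im=avg("scene",4)
for P in([.643,-.09,.03],[.4475,-.227,.03]):
    u,v=proj("scene",P).astype(int)
    ims.append(cv2.resize(np.clip(im[v-40:v+40,u-40:u+40]*1.6,0,255).astype(np.uint8)[:,:,::-1],None,fx=5,fy=5,interpolation=2));print(u-40,v-40)
cv2.imwrite("pics/f.png",cv2.hconcat(ims))
E
```

```text
clock: 22.6
position: [0.4766, -0.2103, 0.1217]
ee_rot: [-0.0, 3.14, -0.001]
force: [-0.2, -0.6, 0.7]
width: 0.655
gripper_force: 0.0
clock: 23.1
position: [0.4479, -0.2269, 0.1213]
ee_rot: [0.409, 3.113, -0.0]
force: [0.2, -0.0, 0.8]
width: 0.65
gripper_force: 0.0
[ 0.44785192 -0.22690124  0.1213492 ] [[-0.966  0.258  0.001]
 [ 0.258  0.966 -0.   ]]
297 211
197 215
```

View pics/f.png

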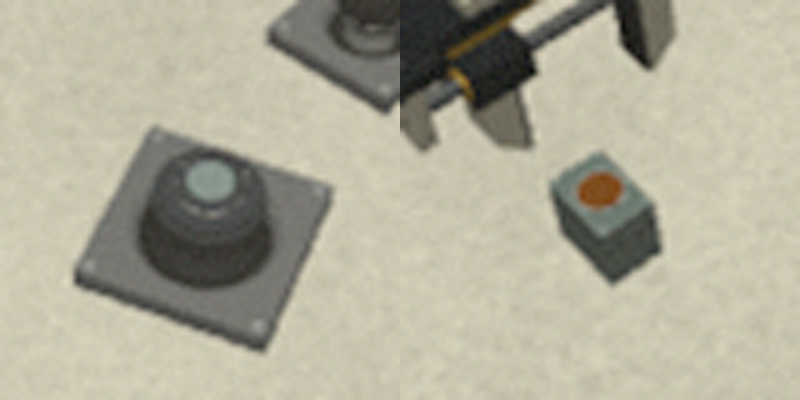

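The condenser sits upright in its well (left crop). In the right crop the cube's top-face corners are at about (552,185), (602,152), (657,207) and (606,237), which lets me check its yaw.

Run:
```python
from h import *
c=[(552,185),(602,152),(657,207),(606,237)]
P=np.array([plane("scene",((u-400)/5+197,v/5+215),.037)[:2] for u,v in c])*1e3
print(P.round(1),P.mean(0))
for i in range(4):
    d=P[(i+1)%4]-P[i];print(np.linalg.norm(d).round(1),(np.degrees(np.arctan2(d[1],d[0]))%180).round(1))
```

```text
[[ 425.8 -234.6]
 [ 433.  -206.9]
 [ 475.6 -218.5]
 [ 466.5 -244.4]] [ 450.2417265  -226.11981556]
28.6 75.5
44.1 164.7
27.4 70.6
41.8 166.5
```

```bash
python3 -m pendant '[0,0,0.02,0,0,0,0.06, 0,0,0.025,0,0,0,0.06, 0,0,0.025,0,0,0,0.06, 0,0,0.018,0,0,0,0.06, 0,0,0.008,0,0,0,0.06, 0,0,0,0,0,0,0.05, 0,0,0,0,0,0,0.04, 0,0,0,0,0,0,0.032, 0,0,0,0,0,0,0.025, 0,0,0,0,0,0,0.02]' 15;  python3 -m pendant '[0,0,0,0,0,0,0.02]'
```

```text
clock: 24.55
position: [0.4478, -0.2268, 0.0247]
ee_rot: [0.41, 3.114, -0.0]
force: [-0.2, 1.1, 6.8]
width: 0.322
gripper_force: 15.0
clock: 24.68
position: [0.4478, -0.2269, 0.0247]
ee_rot: [0.41, 3.114, -0.0]
force: [-0.1, 0.5, 6.2]
width: 0.325
gripper_force: 15.0
```

```bash
python3 -m pendant '[0,0,-0.01,0,0,0,0.02, 0,0,-0.025,0,0,0,0.02, 0,0,-0.03,0,0,0,0.02, 0,0,-0.02,0,0,-0.131,0.02, 0,0,0,0,0,-0.131,0.02, -0.01,0.025,0,0,0,0,0.02, -0.016,0.041,0,0,0,0,0.02, -0.019,0.05,0,0,0,0,0.02, -0.019,0.05,0,0,0,0,0.02, -0.019,0.05,0,0,0,0,0.02]'; python3 -m pendant '[-0.019,0.05,0,0,0,0,0.02, -0.019,0.05,0,0,0,0,0.02, -0.019,0.05,0,0,0,0,0.02, -0.017,0.045,0,0,0,0,0.02, -0.014,0.036,0,0,0,0,0.02, -0.0085,0.0195,0,0,0,0,0.02, 0,0,0,0,0,-0.13,0.02, 0,0,0,0,0,-0.13,0.02, 0,0,0,0,0,-0.127,0.02, 0,0,0,0,0,0,0.02]';python3 -m pendant '[0,0,0,0,0,0,0.02]'
python3 - <<'E'
from h import *
o=observe();print(o["position"],R.from_rotvec(o["ee_rot"]).as_matrix().round(3)[:2])
im=avg("scene",4)
u,v=proj("scene",[.627,.24,.05]).astype(int)
cv2.imwrite("pics/g.png",cv2.resize(np.clip(im[v-50:v+40,u-50:u+50]*1.6,0,255).astype(np.uint8)[:,:,::-1],None,fx=5,fy=5,interpolation=2));print(u-50,v-50)
E
```

```text
clock: 25.92
position: [0.5308, -0.0092, 0.1098]
ee_rot: [0.0, 3.141, -0.0]
force: [0.3, -0.6, -0.8]
width: 0.328
gripper_force: 15.0
clock: 27.18
position: [0.6268, 0.2395, 0.1096]
ee_rot: [0.603, -3.083, 0.0]
force: [0.9, -0.1, -1.2]
width: 0.323
gripper_force: 15.0
clock: 27.3
position: [0.6268, 0.2397, 0.1095]
ee_rot: [-0.6, 3.084, -0.0]
force: [-0.3, 0.2, -1.2]
width: 0.322
gripper_force: 15.0
[0.62681595 0.2396516  0.1094512 ] [[-0.927 -0.375  0.   ]
 [-0.375  0.927 -0.   ]]
340 116
```

View pics/g.png

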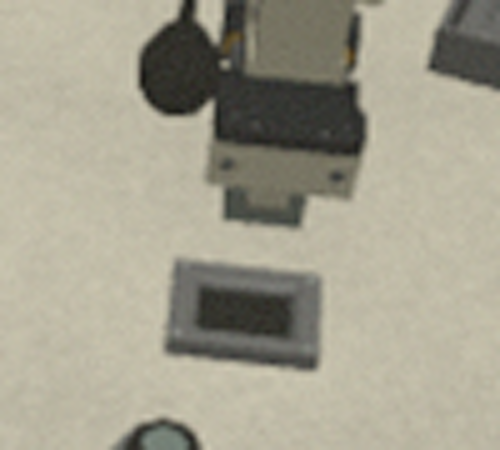

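The cube hangs level between the fingers. Its near bottom corners are at about (225,218) and (300,226), with the block's well below at (245,310). I'll check its centre against the well.

Run:
```python
from h import *
a,b=[plane("scene",(u/5+340,v/5+116),.082) for u,v in((225,218),(300,226))]
ty=np.array([-.375,.927,0]);tx=np.array([-.927,-.375,0])
c=(a+b)/2+.015*ty
print(a,b,np.linalg.norm(a-b),c, "offset along tool x,y vs well mm",1e3*(c-[.6273,.2398,c[2]])@tx,1e3*(c-[.6273,.2398,c[2]])@ty)
```

```text
[0.61353978 0.2230554  0.082     ] [0.65192631 0.23924522 0.082     ] 0.04166096127224595 [0.62710805 0.24505531 0.082     ] offset along tool x,y vs well mm -1.79279992398523 4.943652980542915
```

```bash
python3 -m pendant '[0.001,0,0.015,0,0,0,0.02, 0,0,0.02,0,0,0,0.02, 0,0,0.02,0,0,0,0.02, 0,0,0.012,0,0,0,0.02, 0,0,0.006,0,0,0,0.02, 0,0,0.004,0,0,0,0.02, 0,0,0.001,0,0,0,0.02, 0,0,0,0,0,0,0.02]'; python3 -m pendant '[0,0,0.001,0,0,0,0.02, 0,0,0,0,0,0,0.02]'
```

```text
clock: 28.5
position: [0.6262, 0.2395, 0.0317]
ee_rot: [-0.604, 3.082, 0.0]
force: [-0.5, 0.3, -0.9]
width: 0.329
gripper_force: 15.0
clock: 28.75
position: [0.626, 0.2395, 0.0304]
ee_rot: [-0.604, 3.083, 0.0]
force: [0.4, -0.6, -1.0]
width: 0.325
gripper_force: 15.0
```

```bash
python3 -m pendant '[0,0,0.001,0,0,0,0.02, 0,0,0,0,0,0,0.02]'
```

```text
clock: 29.0
position: [0.6259, 0.2394, 0.0292]
ee_rot: [0.604, -3.083, -0.0]
force: [-0.0, -0.4, -0.8]
width: 0.325
gripper_force: 15.0
```

```bash
python3 -m pendant '[0,0,0.001,0,0,0,0.02, 0,0,0,0,0,0,0.02]'
```

```text
clock: 29.25
position: [0.6259, 0.2394, 0.0288]
ee_rot: [-0.604, 3.083, 0.0]
force: [-2.2, -2.2, 4.9]
width: 0.326
gripper_force: 15.0
```

```bash
python3 -m pendant '[0,0,-0.0005,0,0,0,0.035, 0,0,0,0,0,0,0.05, 0,0,0,0,0,0,0.06, 0,0,-0.015,0,0,0,0.06, 0,0,-0.03,0,0,0,0.06, 0,0,-0.05,0,0,0,0.06, 0,0,-0.05,0,0,0,0.06, 0.04,0,-0.04,0,0,0,0.06, 0.05,0,0,0,0,0,0.06, 0.05,0,0,0,0,0,0.06]'; python3 -m pendant '[0.04,0,0,0,0,0,0.06, 0.03,0,0,0,0,0,0.06, 0,0,0,0,0,0,0.06]'
python3 - <<'E'
from h import *
f=lambda a,k:cv2.resize(np.clip(a*1.6,0,255).astype(np.uint8)[:,:,::-1],None,fx=k,fy=k,interpolation=cv2.INTER_CUBIC)
cv2.imwrite("pics/z.png",cv2.vconcat([cv2.resize(f(avg("scene",4)[110:350,180:420],1.7),(408,408)),cv2.resize(f(avg("top",4)[130:245,120:500],1.0737),(408,123))]))
E
```

```text
clock: 30.5
position: [0.4953, 0.1861, 0.2154]
ee_rot: [-0.604, 3.081, 0.001]
force: [0.5, 0.3, 0.0]
width: 0.654
gripper_force: 0.0
clock: 30.88
position: [0.43, 0.1594, 0.2149]
ee_rot: [-0.604, 3.082, 0.001]
force: [-0.1, 0.7, -0.1]
width: 0.655
gripper_force: 0.0
```

View pics/z.png

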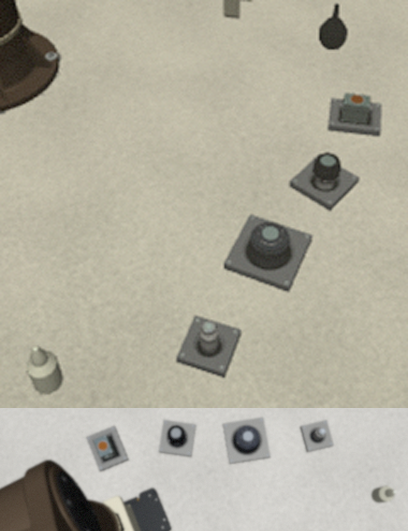

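All four parts are upright in their own wells. The bottle and blower stand where they were, and the gripper is clear.

```bash
python3 -c "from cell import *; print(sign_off())"
```

```text
the job is handed in; nothing more can be done
None
```

The objective, eyepiece, condenser and filter cube each stand upright on the floor of their own well, the bottle and blower were left where they stood, and the job was handed in at about 31 s on the clock.

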